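# Shift sample carriers round a sorting tray and dock one on the contact reader

### The arm

A 7-joint arm with a two-finger parallel gripper is mounted at the origin on a cart in front of the work surface, level with it; the furniture and walls round the work are solid. World frame = base frame: x ahead of the robot, y to its left, z up, the work surface at z = 0. Lengths are in m, angles in rad, forces in N, time in s.
With the tool pointing down it reaches from about 0.425 to 0.95 m from the base axis. Payload 16.7 kg.
Tool frame: the origin (TCP) lies on the centre line of the jaws, within the pads' length; the fingertips stand 17 mm ahead of it and the grasp point (between the pads) lies 2 mm behind it (bot.tips_ahead is the distance from the TCP to the fingertips, in m); z points along the fingers, y is the direction in which the jaws open and shut (so a half turn about z gives the same grasp; the last joint's range is limited). The gripper opens to 94 mm and grips with 3 to 60 N. Pads are 16 mm wide; open, the fingers measure 119 mm over their backs; the gripper's body (75 mm by 177 mm) begins 78 mm behind the grasp point.
Start: joints at [-1.413, 0.426, 0.074, 1.606, -0.034, 1.111, -0.067], TCP at [0.204, 0.643, 0.222] pointing down, gripper open.
Joint ranges: [-2.85, 2.85], [-0.5, 2.14], [-1.23, 1.37], [0.21, 2.46], [-1.02, 4.16], [0.16, 2.05], [-2.73, 2.73]. Speed limits (rad/s): [1.89, 1.89, 2.39, 2.39, 3.01, 3.01, 3.01].

### API

Orientations are given as a unit quaternion [w, x, y, z].
In Python, from bench import readout, cams, close_job, regions_of, tip_of, bot gives the robot as it stands.
- The arm moves only by the tool apply_moves, never from a script. Its argument "deltas" is a list of rows, each a list of 3 entries, a list of its own where there are three numbers: the shift along the tool's x, y, z in cm, then the turn, a rotation vector about the tool's x, y, z in rad, then the finger opening in cm, from 0 to 9.4. In form: [[[dx, dy, dz], [ax, ay, az], gripper], ...]. A call has 1 to 20 rows; each row is the pose to reach, as a shift and turn from the pose commanded when the call began, along the tool's axes at that moment; what a row does not reach only later rows make up. A row lasts 1/12 s, in which the tool goes at most 41.7 mm and 7.16 degrees, less where a joint would pass 70% of its speed; a pose out of reach is approached as far as the arm can. A call with a gripper value outside its range is refused whole. The fingers move at their own pace and stop on an object; "force" is the grip in N (left out, the last holds). Time passes only in rows, so rows that repeat a pose let the fingers close. It gives the time, the measured TCP pose, the force and the opening at its end, in the units of the state.
- readout.read_state(): the state, without advancing time (a new reading comes with each control period).
- cams.get_image(name): name is "side" or "top" or "wrist"; returns a dict with "image" (400x640x3 uint8, blue, green, red), "fx", "fy", "cx", "cy" (pixels), "extrinsics" (4x4, takes a point from world to camera coordinates). Camera axes: x right, y up, looking along -z (the intrinsics and any distortion apply to the point x, -y, -z); pixel columns grow to the right and rows downward; lengths in m; the calibration is good to about 2 mm. A picture is of the moment at which its call begins. There is no depth.
- close_job(): hands the job in, once; it reports no verdict.
Trained networks look in the newest picture that a camera, given by its name, has taken for a name from the list of things; names that differ only in an ending like _2 or _b are one class to them, and where a whole thing is asked for, a point or a joint stands for the part that bears it (a point fixed in the world has none). Each returns a list of dicts, best first, with "p" (0 to 1); they miss things now and then, are a little off and sometimes report something else, mostly with a low value. They report only what shows in the picture. A call takes as long as a camera call.
- regions_of(target, camera): "region" (400x640 bool, what is visible of it) and "extent" ([left, top, right, bottom] in pixels, round what is visible of it).
- tip_of(target, camera): "xy" ([column, row] in pixels: a listed point, or the origin of a listed thing).
The state is a dict: "t": time; "joints": joint angles; "qvel": joint speeds; "effort": joint torques, N m; "tcp_pos": TCP position; "eef_rot": TCP orientation; "force": force on the tool from outside, world axes, zero at the start; "torque": the same for the moment, N m; "width": finger opening in m.
Only numpy, scipy, OpenCV 4.12 (cv2) and the standard library are available. Lean on these libraries where they do the work, as an engineer would, in place of code of your own. Each camera call takes 0.05 s, during which the arm holds its last target. There are 200 camera calls.

### The job

Three wooden sample carriers stand in a two-by-two sorting tray with one empty place. Slide the carrier that blocks the place in front of the contact reader sideways fully home into the empty place, then slide the carrier with the round knob straight ahead into the reader's pocket and press it steadily on the sprung pad for a moment with about 10 N, never more than 20 N, and let go. Only slide the carriers, never lift them, do not force them against the tray, leave the third carrier in its place and the things round the tray undisturbed.

Things in the scene. Friction and masses are not known exactly. Their poses are not given: they have to be found in the camera images.
- tray: Fixed black tray with grey walls, level on the bench. Origin on the bench under the middle of its 2 x 2 undivided places; x points to the reader end (ahead), y left. Inner floor 8 mm, wall tops 28 mm above the origin. Inner faces: near x = -83, left y = +83, right y = -83 mm. Near right place (-42, -42) mm: the round-knobbed carrier at the start; near left (-42, +42): the third carrier.
- empty_place (a point): Middle, on the tray floor, of the far left place, empty at the start: tray x = +42, y = +42 mm. Axes as the tray. Far wall at tray x = +84.5 mm. A carrier pushed home against the left wall has its centre at tray y = +42.5; if it stays more than 4 mm short it blocks the pocket.
- reader_place (a point): Middle, on the tray floor, of the far right place, before the reader: tray x = +42, y = -42 mm; the square- or the bar-handled carrier blocks it at the start. From here the tray runs on ahead as a pocket 86 mm wide (tray y -83 to +3; cheek from x = +84.5 to +107). A carrier must stand at about x = +42 to go sideways out of it.
- reader: Aluminium housing 42 x 80 x 46 mm, fixed, closes the pocket. Origin on the bench at tray x = +107, y = -40 mm, in its front face; axes as the tray. Its sprung rubber pad (36 x 14 mm, 24 mm up) stands out to -x by 11.5 to 21.5 mm, set by hand, not measured: the carrier meets it with its centre at tray x = 45 to 55 mm. Spring 4 N/mm, travel 8 mm; it pushes back on release.
- block_round: Wooden carrier with a round knob: 81 x 81 mm, 24 mm thick, about 0.3 kg; origin at the centre of its underside, z up, sides along its x and y; its top is 24 mm above its origin. Knob 30 mm in diameter, 40 mm high, upright on the middle of the top (up to 64 mm above the origin).
- block_square: Wooden carrier with a square handle: 81 x 81 mm, 24 mm thick, about 0.3 kg; origin at the centre of its underside, z up, sides along its x and y; its top is 24 mm above its origin. Handle 28 x 28 mm, 40 mm high, on the middle of the top, its sides along x and y.
- block_bar: Wooden carrier with a bar handle: 81 x 81 mm, 24 mm thick, about 0.3 kg; origin at the centre of its underside, z up, sides along its x and y; its top is 24 mm above its origin. Bar 54 mm along x, 14 mm along y, 40 mm high, on the middle of the top.
- dibber: bystander: wooden dibber 248 mm long, 30 mm thick, lying right of the tray
- brush: bystander: wooden brush 152 x 62 x 46 mm, left of the tray

How it is judged:
On the way, in this order (a step that is already met when the one before it is completed fails the run):
1. the carrier that stood before the reader is home in the far left place (((x of block_square in the frame of tray between 0.034 and 0.05 m and y of block_square in the frame of tray above 0.0375 m and x of block_bar in the frame of tray below -0.036 m and y of block_bar in the frame of tray above 0.036 m) or (x of block_bar in the frame of tray between 0.034 and 0.05 m and y of block_bar in the frame of tray above 0.0375 m and x of block_square in the frame of tray below -0.036 m and y of block_square in the frame of tray above 0.036 m))), for 0.2 s.
2. the round-knobbed carrier is pressed on the reader's pad with more than 6 N for 0.3 s (contact force between block_round and reader above 6 N and x of block_round in the frame of tray above 0.043 m), for 0.3 s.
At the end, for the whole second after the job is handed in: Round-knobbed carrier in the pocket (tray x > 42, y < -36 mm), the one that blocked it in the far left place (x 34 to 50, y > 37.5), the third still near left (x < -36, y > 36), all flat on the floor within 3 mm and still (x of block_round in the frame of tray above 0.042 m and y of block_round in the frame of tray below -0.036 m and ((x of block_square in the frame of tray between 0.034 and 0.05 m and y of block_square in the frame of tray above 0.0375 m and x of block_bar in the frame of tray below -0.036 m and y of block_bar in the frame of tray above 0.036 m) or (x of block_bar in the frame of tray between 0.034 and 0.05 m and y of block_bar in the frame of tray above 0.0375 m and x of block_square in the frame of tray below -0.036 m and y of block_square in the frame of tray above 0.036 m)) and z of each of block_round, block_square, block_bar in the frame of tray below 0.011 m and linear speed of each of block_round, block_square, block_bar below 0.01 m/s); the robot touches nothing.
It fails at once if the reader is pressed with more than 20 N (contact force between block_round and reader above 20 N).
It fails at once if a blocking or third carrier touches the reader hard (over 20 N) (contact force between any of block_square, block_bar and reader above 20 N).
It fails at once if a carrier is forced against the tray with more than 35 N (contact force between any of block_round, block_square, block_bar and tray above 35 N).
It fails at once if a carrier is lifted more than 8 mm off the tray floor (z of any of block_round, block_square, block_bar in the frame of tray above 0.016 m).
It fails at once if a bystander is moved by more than 30 mm (distance of any of dibber, brush from where it was at the start of the episode above 0.03 m).
It also fails if it takes over 69 s, if anything falls off the work surface, if the arm or the gripper's body presses on something with over 40 N, if the wrist force passes 120 N, or if a joint passes its speed limit or range.

## Working session

There is one attempt and no reset: what is moved stays moved. The work goes in short steps, Python scripts to look and compute and a tool call to move; the robot and the scene stay as the last step left them, time stands still between calls to the robot, and variables do not carry over. Pictures are saved under pics/ and viewed, about 8 in all and at most 12, crops included, and the job is handed in when it is done.

Besides the shell and the picture viewer there is one more tool, called after "Call:" as name(argument=value, ...) on one line, values as JSON. apply_moves: Moves the arm, as the interface text tells. Its arguments: {"type":"object","properties":{"deltas":{"type":"array","items":{"type":"array"}},"force":{"type":"number"}},"required":["deltas"]}

```bash
mkdir -p pics; cat > h.py <<'E'
import numpy as np, cv2
from scipy.spatial.transform import Rotation as R
from bench import readout, cams, close_job, regions_of, tip_of, bot
def ray(im,uv):
    E=np.array(im["extrinsics"]);x=(uv[0]-im["cx"])/im["fx"];y=(uv[1]-im["cy"])/im["fy"]
    d=E[:3,:3].T@np.array([x,-y,-1]);return -E[:3,:3].T@E[:3,3],d
def atz(im,uv,z):
    o,d=ray(im,uv);return o+d*(z-o[2])/d[2]
def proj(im,p):
    E=np.array(im["extrinsics"]);q=E[:3,:3]@np.asarray(p)+E[:3,3]
    return np.array([im["cx"]+im["fx"]*q[0]/-q[2],im["cy"]+im["fy"]*-q[1]/-q[2]])
E
python3 - <<'E'
from h import *
s=readout.read_state();print(s)
for c in ["top","side"]:
    im=cams.get_image(c);cv2.imwrite(f"pics/{c}0.png",im["image"]);print(c,[k for k in im],im["fx"],im["cx"],im["cy"],ray(im,(320,200)))
    for n,z in [("tray",0),("empty_place",.008),("reader_place",.008),("reader",0),("block_round",.008),("block_square",.008),("block_bar",.008)]:
        t=tip_of(n,c)
        print(n,[(np.round(a["xy"],1).tolist(),round(a["p"],2),np.round(atz(im,a["xy"],z)[:2],4).tolist()) for a in t[:2]])
E
```

```text
{'t': 0.0, 'joints': array([-1.41349324,  0.42670571,  0.07384359,  1.60661346, -0.03409884,
        1.11075586, -0.06712542]), 'qvel': array([ 3.31189726e-04, -2.06863862e-03, -2.01203544e-04, -6.17680898e-04,
        1.96822611e-03, -5.30474027e-05,  7.18686971e-04]), 'effort': array([ 7.91394577e-04, -9.35827518e+01,  3.66734661e+00, -4.54175305e+01,
       -4.88096068e-02,  1.98267092e-02,  8.79113486e-05]), 'tcp_pos': array([0.20375942, 0.64308553, 0.22179006]), 'eef_rot': array([-5.02748330e-05,  1.52825345e-01,  9.88253024e-01, -6.09565681e-04]), 'force': array([0.60351511, 1.38109947, 0.31414768]), 'torque': array([ 0.01538874, -0.03753214, -0.02240967]), 'width': 0.09376785152891422}
top ['image', 'fx', 'fy', 'cx', 'cy', 'extrinsics'] 496.542589830548 319.0524219239481 200.0903755180024 (array([0.37922641, 0.05434205, 1.14388289]), array([ 0.20694027, -0.00302404, -0.97835078]))
tray [([353.0, 219.0], 0.64, [0.5753, -0.0259])]
empty_place [([336.9, 206.5], 0.96, [0.6037, 0.0115])]
reader_place []
reader [([360.9, 174.3], 0.76, [0.683, -0.047])]
block_round [([380.7, 227.7], 0.62, [0.5531, -0.0889]), ([287.4, 213.6], 0.43, [0.5877, 0.1269])]
block_square []
block_bar [([348.1, 241.6], 0.93, [0.5213, -0.013])]
side ['image', 'fx', 'fy', 'cx', 'cy', 'extrinsics'] 392.7509510977324 328.4970636026466 199.7603037538432 (array([ 0.15152195, -0.4457927 ,  0.54786196]), array([ 0.51966009,  0.61005061, -0.59854832]))
tray [([348.5, 242.0], 0.66, [0.5746, -0.0343])]
empty_place [([419.4, 270.3], 0.57, [0.6096, -0.184]), ([320.5, 247.6], 0.42, [0.5168, -0.0138])]
reader_place [([348.2, 240.2], 0.55, [0.5717, -0.0361])]
reader [([389.0, 216.4], 0.74, [0.6973, -0.0371])]
block_round [([360.8, 257.8], 0.88, [0.5543, -0.0878])]
block_square [([374.1, 231.8], 0.67, [0.6286, -0.0548])]
block_bar [([322.9, 248.4], 0.89, [0.5187, -0.0188])]
```

```bash
python3 - <<'E'
import cv2
a=cv2.imread("pics/top0.png")[120:300,230:470];b=cv2.imread("pics/side0.png")[150:330,240:480]
cv2.imwrite("pics/t0c.png",cv2.resize(a,(800,600),interpolation=cv2.INTER_CUBIC))
cv2.imwrite("pics/s0c.png",cv2.resize(b,(800,600),interpolation=cv2.INTER_CUBIC))
E
```

```text
(no output)
```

View pics/t0c.png

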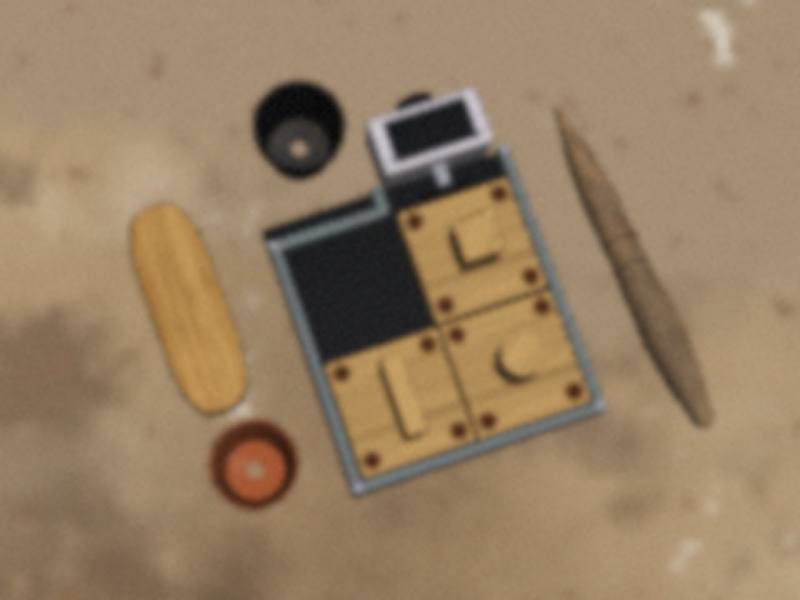

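View pics/s0c.png

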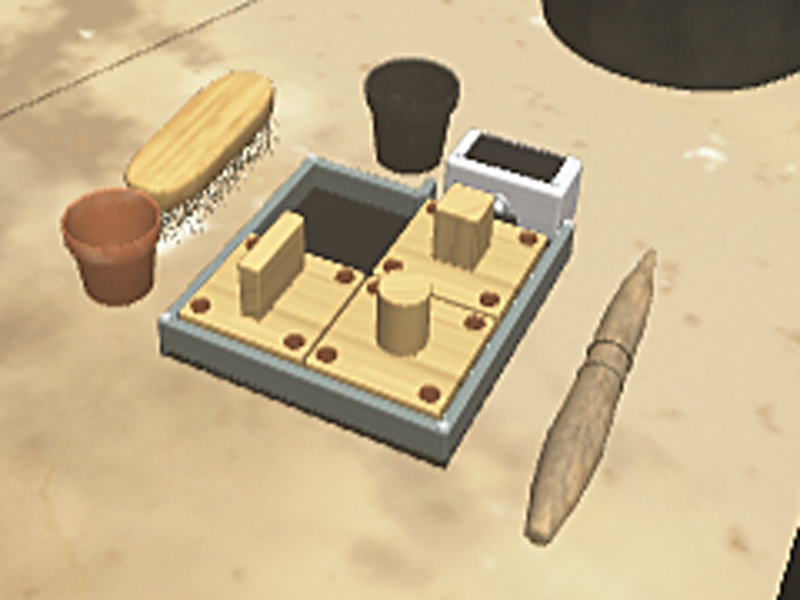

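The square-handled carrier blocks the reader place and the bar-handled one is the third, near left. The round knob top is at crop (522,355) in the top picture and (405,288) in the side one. The tray is turned about +17°. Next I fit the tray pose.

```bash
cat > fit.py <<'E'
from h import *
from scipy.optimize import least_squares
T={}
ims={c:cams.get_image(c) for c in("top","side")}
S=800/240
off={"top":(230,120),"side":(240,150)}
obs=[("top",(522,355),(-42,-42,72)),("top",(357,481),(-83,83,28)),("top",(594,402),(-83,-83,28)),("top",(280,249),(84.5,83,28)),
("side",(405,288),(-42,-42,72)),("side",(465,201),(42,-42,72)),("side",(272,250),(-42,42,72)),("side",(313,168),(84.5,83,28)),("side",(442,418),(-83,-83,28)),("side",(172,313),(-83,83,28))]
W=lambda q,p:np.r_[q[:2],0]+R.from_euler("z",q[2]).apply(np.array(p)/1e3)
def res(q): return np.concatenate([proj(ims[c],W(q,p))-(np.array(uv)/S+off[c]) for c,uv,p in obs])
r=least_squares(res,[.575,-.03,.29],loss="soft_l1");q=r.x
print("tray",q,np.degrees(q[2]));print(np.round(res(q).reshape(-1,2),1))
def box(cx,cy,hx,hy,z0,z1):
    c=[(cx+a*hx,cy+b*hy) for a,b in((1,1),(1,-1),(-1,-1),(-1,1))]
    return [[(*k,z) for k in c+c[:1]] for z in (z0,z1)]
L=box(.75,0,83.75,83,28,28)[:1]+box(42,-42,14,14,32,72)+box(-42,42,27,7,32,72)+box(42,-42,40.5,40.5,32,32)[:1]+box(-42,42,40.5,40.5,32,32)[:1]+box(-42,-42,40.5,40.5,32,32)[:1]+box(128,-40,21,40,46,46)[:1]
L+=[[(-42+15*np.cos(a),-42+15*np.sin(a),72) for a in np.linspace(0,6.3,24)]]
out=[]
for c in off:
    o=off[c];im=cv2.resize(ims[c]["image"][o[1]:o[1]+180,o[0]:o[0]+240],(720,540),interpolation=cv2.INTER_CUBIC)
    for l in L:
        pts=np.array([(proj(ims[c],W(q,p))-o+.5)*3*8 for p in l]).astype(np.int32)
        cv2.polylines(im,[pts],False,(0,0,255),1,cv2.LINE_AA,3)
    cv2.imwrite(f"pics/fit_{c}.png",im)
Rt=R.from_euler("z",q[2]).as_matrix()
s=readout.read_state();w=s["eef_rot"];Rw=R.from_quat([w[1],w[2],w[3],w[0]])
print("tool axes in world\n",Rw.as_matrix().round(3))
goal=R.from_matrix(np.c_[Rt[:,1],Rt[:,0],[0,0,-1]]) # tool y along tray x
for g in(goal,goal*R.from_euler("z",np.pi)):print("turn",(Rw.inv()*g).as_rotvec().round(4))
for p in((42,-42,200),(42,-42,62)): print(p,W(q,p).round(4),"d cm",(Rw.inv().apply(W(q,p)-s["tcp_pos"])*100).round(2))
E
python3 fit.py
```

```text
tray [ 0.57311893 -0.0406683   0.32167944] 18.430874437974232
[[-0.  -0.3]
 [ 0.9 -0. ]
 [-0.8 -0.2]
 [-0.1  0.3]
 [ 0.  -0.1]
 [ 0.4  0.4]
 [-0.6 -2.9]
 [ 0.  -1.1]
 [-0.8  1. ]
 [ 0.8  1.4]]
tool axes in world
 [[-0.953  0.302 -0.   ]
 [ 0.302  0.953 -0.   ]
 [ 0.    -0.    -1.   ]]
turn [-0.     -0.      0.9423]
turn [ 0.     -0.     -2.1993]
(42, -42, 200) [ 0.6262 -0.0672  0.2   ] d cm [-61.73 -54.99   2.25]
(42, -42, 62) [ 0.6262 -0.0672  0.062 ] d cm [-61.73 -54.99  16.05]
```

View pics/fit_top.png

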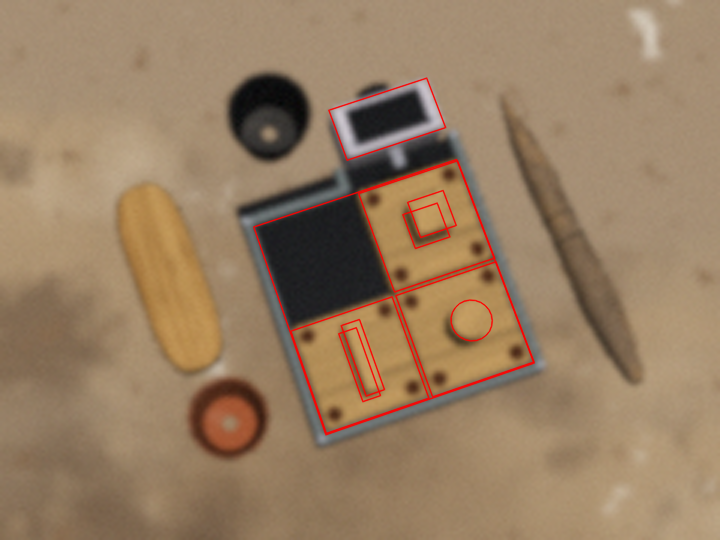

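View pics/fit_side.png

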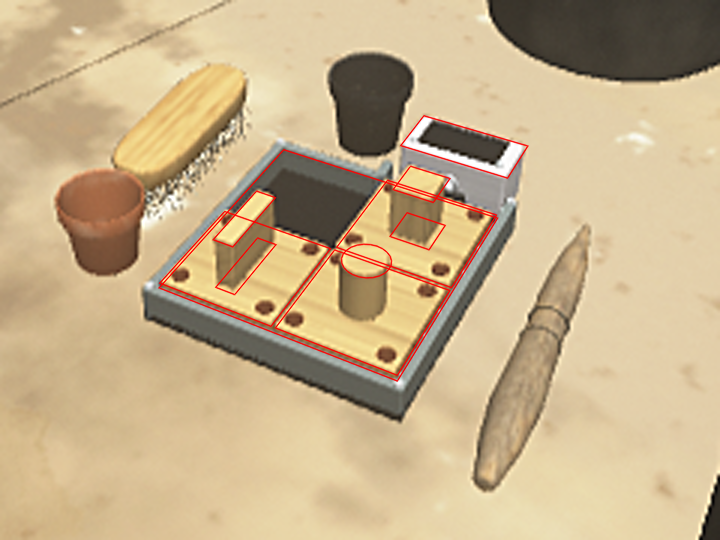

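The fit overlay matches in both views: tray at (0.573, -0.041), yaw 18.4°. Now I travel to above the square handle, staying high.

Call:
apply_moves(deltas=[[[-3, -2.7, 1], [0, 0, 0.05], 5.5], [[-6.1, -5.5, 2], [0, 0, 0.1], 5.5], [[-9.2, -8.2, 2.2], [0, 0, 0.2], 5.5], [[-12.3, -11, 2.2], [0, 0, 0.3], 5.5], [[-15.4, -13.7, 2.2], [0, 0, 0.4], 5.5], [[-18.5, -16.5, 2.2], [0, 0, 0.5], 5.5], [[-21.6, -19.2, 2.2], [0, 0, 0.6], 5.5], [[-24.7, -22, 2.2], [0, 0, 0.7], 5.5], [[-27.8, -24.7, 2.2], [0, 0, 0.8], 5.5], [[-30.9, -27.5, 2.2], [0, 0, 0.9], 5.5], [[-34, -30.2, 2.2], [0, 0, 0.94], 5.5], [[-37, -33, 2.2], [0, 0, 0.94], 5.5], [[-40.1, -35.7, 2.2], [0, 0, 0.94], 5.5], [[-43.2, -38.5, 2.2], [0, 0, 0.94], 5.5], [[-46.3, -41.2, 2.2], [0, 0, 0.94], 5.5], [[-49.4, -44, 2.2], [0, 0, 0.94], 5.5], [[-52.5, -46.7, 2.2], [0, 0, 0.94], 5.5], [[-55.6, -49.5, 2.2], [0, 0, 0.94], 5.5], [[-58.6, -52.2, 2.2], [0, 0, 0.94], 5.5], [[-61.7, -55, 2.2], [0, 0, 0.94], 5.5]], force=10)

```text
t: 2.57
tcp_pos: [0.6266, -0.0688, 0.2006]
eef_rot: [0.0, 0.584, 0.812, 0.0]
force: [0.6, 0.9, 0.7]
width: 0.0552
```

```bash
cat > look.py <<'E'
from h import *
import sys
q=np.array([.57312,-.04067,.32168])
Rt=R.from_euler("z",q[2])
s=readout.read_state();w=s["eef_rot"];Rw=R.from_quat([w[1],w[2],w[3],w[0]])
toT=lambda p:(Rt.inv().apply(np.asarray(p)-np.r_[q[:2],0])*1e3).round(1)
print("t",round(s["t"],2),"TCP in tray mm",toT(s["tcp_pos"]),"F tray",Rt.inv().apply(s["force"]).round(1),"w",round(s["width"]*1e3,1),"yaw err deg",np.degrees((Rw.inv()*R.from_matrix(np.c_[Rt.as_matrix()[:,1],Rt.as_matrix()[:,0],[0,0,-1]])).as_rotvec()).round(2))
def look(cam,name):
    im=cams.get_image(cam);cv2.imwrite(f"pics/{name}.png",im["image"])
    for n in("block_round","block_square","block_bar","reader","tray"):
        for a in tip_of(n,cam)[:1]: print(cam,n,round(a["p"],2),np.round(a["xy"]),toT(atz(im,a["xy"],0 if n in("tray","reader") else .008)))
    return im
if len(sys.argv)>2:
    im=look(sys.argv[1],sys.argv[2])
    for x,y in((42,-42),(-42,-42),(-42,42)):
        uv=[proj(im,np.r_[q[:2],0]+Rt.apply([(x+a)/1e3,(y+b)/1e3,z/1e3])) for a,b,z in((14,14,72),(14,-14,72),(-14,-14,72),(-14,14,72),(40.5,40.5,32),(40.5,-40.5,32),(-40.5,-40.5,32),(-40.5,40.5,32))]
        for k in(uv[:4],uv[4:]): cv2.polylines(im["image"],[(np.array(k)*8).astype(np.int32)],True,(0,0,255),1,cv2.LINE_AA,3)
    cv2.imwrite(f"pics/{sys.argv[2]}_o.png",im["image"])
E
python3 look.py wrist w1
```

```text
t 2.57 TCP in tray mm [ 41.9 -43.6 200.6] F tray [0.9 0.7 0.7] w 55.2 yaw err deg [ 0.02 -0.01  0.16]
wrist block_round 0.88 [235. 180.] [-43.8 -41.1   8. ]
wrist block_square 0.96 [319. 180.] [ 46.5 -41.8   8. ]
wrist block_bar 0.95 [233. 100.] [-41.5  41.7   8. ]
wrist reader 0.84 [375. 178.] [108.4 -40.8   0. ]
wrist tray 0.8 [281. 143.] [ 5.8 -2.1  0. ]
```

View pics/w1_o.png

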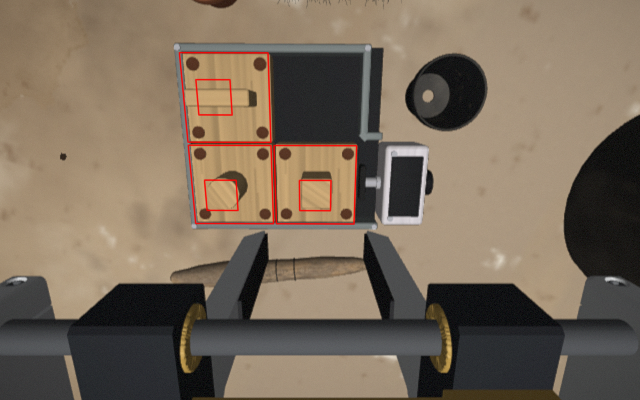

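The overlay fits within about 1 mm: square handle at (315,195), on its outline. Descend straddling the handle along tray x, then close gently.

Call:
apply_moves(deltas=[[[0.1, 0, 2], [0, 0, 0], 5.5], [[0.15, 0, 5], [0, 0, 0], 5.5], [[0.15, 0, 8], [0, 0, 0], 5.5], [[0.15, 0, 10], [0, 0, 0], 5.5], [[0.15, 0, 12], [0, 0, 0], 5.5], [[0.15, 0, 13], [0, 0, 0], 5.5], [[0.15, 0, 13.8], [0, 0, 0], 5.5], [[0.15, 0, 13.8], [0, 0, 0], 5.5], [[0.15, 0, 13.8], [0, 0, 0], 4], [[0.15, 0, 13.8], [0, 0, 0], 3.4], [[0.15, 0, 13.8], [0, 0, 0], 2.5], [[0.15, 0, 13.8], [0, 0, 0], 2.5], [[0.15, 0, 13.8], [0, 0, 0], 2.5], [[0.15, 0, 13.8], [0, 0, 0], 2.5], [[0.15, 0, 13.8], [0, 0, 0], 2.5]], force=10)

```text
t: 4.12
tcp_pos: [0.6258, -0.0657, 0.0632]
eef_rot: [0.0, 0.584, 0.812, 0.0]
force: [-1.9, 0.0, 7.2]
width: 0.0278
```

```bash
python3 look.py
```

```text
t 4.12 TCP in tray mm [ 42.1 -40.4  63.2] F tray [-1.8  0.6  7.2] w 27.8 yaw err deg [0.06 0.   0.13]
```

Call:
apply_moves(deltas=[[[0.2, 0, 0], [0, 0, 0], 2.5], [[0.6, 0, 0], [0, 0, 0], 2.5], [[1.1, 0, 0], [0, 0, 0], 2.5], [[1.6, 0, 0], [0, 0, 0], 2.5], [[2.0, 0, 0], [0, 0, 0], 2.5]])

```text
t: 4.53
tcp_pos: [0.6196, -0.0473, 0.0632]
eef_rot: [0.001, 0.584, 0.812, 0.0]
force: [2.0, -5.6, 8.0]
width: 0.028
```

```bash
python3 look.py
```

```text
t 4.53 TCP in tray mm [ 42.  -21.   63.2] F tray [ 0.1 -6.   8. ] w 28.0 yaw err deg [0.08 0.08 0.1 ]
```

Call:
apply_moves(deltas=[[[0.4, 0, -0.03], [0, 0, 0], 2.5], [[0.9, 0, -0.05], [0, 0, 0], 2.5], [[1.4, 0, -0.05], [0, 0, 0], 2.5], [[1.9, 0, -0.05], [0, 0, 0], 2.5], [[2.4, 0, -0.05], [0, 0, 0], 2.5], [[2.8, 0, -0.05], [0, 0, 0], 2.5], [[3.0, 0, -0.05], [0, 0, 0], 2.5]])

```text
t: 5.12
tcp_pos: [0.6095, -0.0177, 0.0632]
eef_rot: [0.0, 0.584, 0.812, 0.0]
force: [1.3, -4.5, 5.2]
width: 0.0281
```

```bash
python3 look.py
```

```text
t 5.12 TCP in tray mm [41.8 10.2 63.2] F tray [-0.2 -4.7  5.2] w 28.1 yaw err deg [0.03 0.01 0.15]
```

Call:
apply_moves(deltas=[[[0.4, 0, -0.03], [0, 0, 0], 2.5], [[0.9, 0, -0.05], [0, 0, 0], 2.5], [[1.4, 0, -0.05], [0, 0, 0], 2.5], [[1.9, 0, -0.05], [0, 0, 0], 2.5], [[2.4, 0, -0.05], [0, 0, 0], 2.5], [[2.7, 0, -0.05], [0, 0, 0], 2.5], [[2.8, 0, -0.05], [0, 0, 0], 2.5]])

```text
t: 5.7
tcp_pos: [0.6001, 0.0092, 0.0633]
eef_rot: [-0.0, 0.583, 0.812, -0.0]
force: [-0.5, -0.7, -3.0]
width: 0.0279
```

```bash
python3 look.py wrist w2
```

```text
t 5.7 TCP in tray mm [41.4 38.8 63.3] F tray [-0.7 -0.5 -3. ] w 27.9 yaw err deg [-0.03 -0.03  0.18]
wrist block_square 0.63 [318. 224.] [44.1 38.7  8. ]
wrist block_bar 0.7 [193. 218.] [-41.8  42.5   8. ]
```

Call:
apply_moves(deltas=[[[0.1, 0, 0.02], [0, 0, 0], 2.5], [[0.2, 0, 0.03], [0, 0, 0], 2.5], [[0.3, 0, 0.03], [0, 0, 0], 2.5], [[0.3, 0, 0.03], [0, 0, 0], 2.5]])

```text
t: 6.33
tcp_pos: [0.5996, 0.0112, 0.0632]
eef_rot: [0.0, 0.584, 0.812, 0.0]
force: [-0.0, -0.8, -1.9]
width: 0.0277
```

```bash
python3 look.py
```

```text
t 6.33 TCP in tray mm [41.5 40.9 63.2] F tray [-0.3 -0.7 -1.9] w 27.7 yaw err deg [0.   0.   0.14]
```

Call:
apply_moves(deltas=[[[0.1, 0, 0.01], [0, 0, 0], 2.5], [[0.15, 0, 0.02], [0, 0, 0], 2.5], [[0.2, 0, 0.02], [0, 0, 0], 2.5], [[0.2, 0, 0.02], [0, 0, 0], 2.5]])

```text
t: 6.67
tcp_pos: [0.5992, 0.0129, 0.0632]
eef_rot: [0.0, 0.584, 0.812, 0.0]
force: [-0.1, -2.3, 2.2]
width: 0.0276
```

```bash
python3 look.py
```

```text
t 6.67 TCP in tray mm [41.6 42.5 63.2] F tray [-0.8 -2.2  2.2] w 27.6 yaw err deg [0.02 0.02 0.12]
```

Call:
apply_moves(deltas=[[[0.05, 0, 0], [0, 0, 0], 2.5], [[0.1, 0, 0], [0, 0, 0], 2.5], [[0.15, 0, 0], [0, 0, 0], 2.5], [[0.15, 0, 0], [0, 0, 0], 2.5]])

```text
t: 7.0
tcp_pos: [0.5988, 0.0136, 0.0632]
eef_rot: [0.001, 0.584, 0.812, -0.0]
force: [2.3, -5.9, 2.4]
width: 0.0278
```

```bash
python3 look.py
```

```text
t 7.0 TCP in tray mm [41.5 43.3 63.2] F tray [ 0.3 -6.4  2.4] w 27.8 yaw err deg [0.03 0.06 0.09]
```

Call:
apply_moves(deltas=[[[0.05, 0, 0], [0, 0, 0], 2.5], [[0.08, 0, 0], [0, 0, 0], 2.5], [[0.08, 0, 0], [0, 0, 0], 2.5]])

```text
t: 7.25
tcp_pos: [0.5988, 0.0137, 0.0633]
eef_rot: [0.001, 0.584, 0.812, -0.0]
force: [2.7, -9.0, 3.0]
width: 0.0279
```

```bash
python3 look.py
```

```text
t 7.25 TCP in tray mm [41.5 43.4 63.3] F tray [-0.3 -9.4  3. ] w 27.9 yaw err deg [0.04 0.1  0.06]
```

The carrier is home: force rises with no further travel. Relieve, open, rise.

Call:
apply_moves(deltas=[[[-0.1, 0, 0], [0, 0, 0], 2.5], [[-0.1, 0, 0], [0, 0, 0], 5], [[-0.1, 0, 0], [0, 0, 0], 5], [[-0.1, 0, 0], [0, 0, 0], 5], [[-0.1, 0, 0], [0, 0, 0], 5], [[-0.1, 0, -1], [0, 0, 0], 5], [[-0.1, 0, -3], [0, 0, 0], 5], [[-0.1, 0, -6], [0, 0, 0], 5], [[-0.1, 0, -9], [0, 0, 0], 5], [[-2, -2, -9], [0, 0, 0], 5], [[-5, -5, -9], [0, 0, 0], 5], [[-7, -7.5, -9], [0, 0, 0], 5], [[-8.6, -8.4, -9], [0, 0, 0], 5], [[-8.6, -8.4, -9], [0, 0, 0], 5], [[-8.6, -8.4, -9], [0, 0, 0], 5]])

```text
t: 8.5
tcp_pos: [0.5459, -0.0939, 0.1538]
eef_rot: [0.0, 0.585, 0.811, 0.0]
force: [0.3, 0.3, 0.0]
width: 0.0498
```

```bash
sed -i 's/((42,-42),(-42,-42),(-42,42))/((42,42),(-42,-42),(-42,42))/' look.py; python3 look.py wrist w3
```

```text
t 8.5 TCP in tray mm [-42.6 -41.9 153.8] F tray [0.4 0.2 0. ] w 49.8 yaw err deg [ 0.06 -0.    0.02]
wrist block_round 0.97 [315. 190.] [-42. -39.   8.]
wrist block_square 0.85 [414.  99.] [44.6 42.6  8. ]
wrist block_bar 0.98 [319. 100.] [-39.   42.3   8. ]
wrist reader 0.7 [402. 192.] [ 42.6 -43.1   0. ]
wrist tray 0.96 [364. 147.] [ 3.7 -0.1  0. ]
```

View pics/w3_o.png

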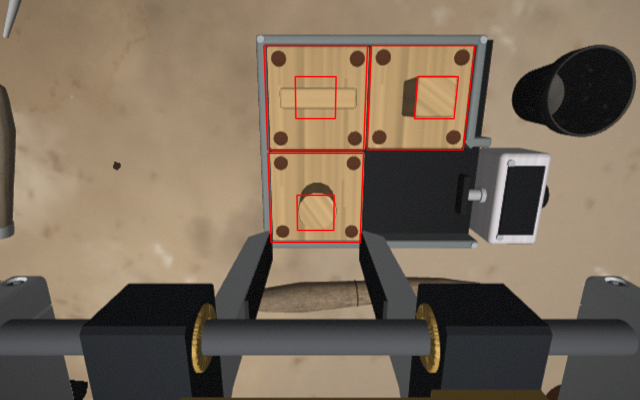

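Square carrier is home at its outline, bar carrier untouched, pocket lane free. Now grip the round knob, which is centred under the tool.

Call:
apply_moves(deltas=[[[0, 0, 2], [0, 0, 0], 5], [[0, 0, 5], [0, 0, 0], 5], [[0, 0, 7], [0, 0, 0], 5], [[0, 0, 8.3], [0, 0, 0], 5], [[0, 0, 9.1], [0, 0, 0], 5], [[0, 0, 9.1], [0, 0, 0], 5], [[0, 0, 9.1], [0, 0, 0], 5], [[0, 0, 9.1], [0, 0, 0], 5], [[0, 0, 9.1], [0, 0, 0], 5], [[0, 0, 9.05], [0, 0, 0], 4], [[0, 0, 9.05], [0, 0, 0], 3.5], [[0, 0, 9.05], [0, 0, 0], 2.5], [[0, 0, 9.05], [0, 0, 0], 2.5], [[0, 0, 9.05], [0, 0, 0], 2.5], [[0, 0, 9.05], [0, 0, 0], 2.5], [[0, 0, 9.05], [0, 0, 0], 2.5]], force=20)

```text
t: 10.13
tcp_pos: [0.5465, -0.093, 0.0628]
eef_rot: [0.0, 0.584, 0.812, 0.0]
force: [2.6, 2.6, 5.7]
width: 0.0292
```

```bash
python3 look.py
```

```text
t 10.13 TCP in tray mm [-41.8 -41.2  62.8] F tray [3.3 1.7 5.7] w 29.2 yaw err deg [0.05 0.01 0.14]
```

Call:
apply_moves(deltas=[[[0, 0.2, -0.02], [0, 0, 0], 2.5], [[0, 0.6, -0.04], [0, 0, 0], 2.5], [[0, 1.1, -0.04], [0, 0, 0], 2.5], [[0, 1.6, -0.04], [0, 0, 0], 2.5], [[0, 2.0, -0.04], [0, 0, 0], 2.5], [[0, 2.0, -0.04], [0, 0, 0], 2.5]])

```text
t: 10.63
tcp_pos: [0.5644, -0.0872, 0.0628]
eef_rot: [-0.001, 0.584, 0.812, -0.001]
force: [-1.4, -0.1, 6.0]
width: 0.0298
```

```bash
python3 look.py
```

```text
t 10.63 TCP in tray mm [-22.9 -41.4  62.8] F tray [-1.3  0.4  6. ] w 29.8 yaw err deg [-0.09 -0.01  0.11]
```

Call:
apply_moves(deltas=[[[0, 0.3, -0.02], [0, 0, 0], 2.5], [[0, 0.8, -0.04], [0, 0, 0], 2.5], [[0, 1.3, -0.04], [0, 0, 0], 2.5], [[0, 1.8, -0.04], [0, 0, 0], 2.5], [[0, 2.3, -0.04], [0, 0, 0], 2.5], [[0, 2.8, -0.04], [0, 0, 0], 2.5], [[0, 3.3, -0.04], [0, 0, 0], 2.5], [[0, 3.8, -0.04], [0, 0, 0], 2.5], [[0, 4.3, -0.04], [0, 0, 0], 2.5], [[0, 4.8, -0.04], [0, 0, 0], 2.5], [[0, 5.3, -0.04], [0, 0, 0], 2.5], [[0, 5.7, -0.04], [0, 0, 0], 2.5], [[0, 6.0, -0.04], [0, 0, 0], 2.5], [[0, 6.0, -0.04], [0, 0, 0], 2.5]])

```text
t: 11.8
tcp_pos: [0.6224, -0.0674, 0.0632]
eef_rot: [0.0, 0.584, 0.812, 0.0]
force: [-0.1, 1.2, -4.1]
width: 0.03
```

```bash
python3 look.py
```

```text
t 11.8 TCP in tray mm [ 38.3 -40.9  63.2] F tray [ 0.2  1.2 -4.1] w 30.0 yaw err deg [0.01 0.01 0.15]
```

Call:
apply_moves(deltas=[[[0, 0.1, 0.02], [0, 0, 0], 2.5], [[0, 0.2, 0.04], [0, 0, 0], 2.5], [[0, 0.3, 0.04], [0, 0, 0], 2.5], [[0, 0.4, 0.04], [0, 0, 0], 2.5], [[0, 0.5, 0.04], [0, 0, 0], 2.5], [[0, 0.6, 0.04], [0, 0, 0], 2.5], [[0, 0.6, 0.04], [0, 0, 0], 2.5]])

```text
t: 12.38
tcp_pos: [0.6277, -0.0656, 0.0629]
eef_rot: [0.0, 0.584, 0.812, 0.0]
force: [0.3, -0.4, -3.5]
width: 0.0297
```

```bash
python3 look.py
```

```text
t 12.38 TCP in tray mm [ 43.9 -40.9  62.9] F tray [ 0.2 -0.5 -3.5] w 29.7 yaw err deg [0.01 0.   0.13]
```

Call:
apply_moves(deltas=[[[0, 0.05, 0.03], [0, 0, 0], 2.5], [[0, 0.1, 0.05], [0, 0, 0], 2.5], [[0, 0.15, 0.05], [0, 0, 0], 2.5], [[0, 0.2, 0.05], [0, 0, 0], 2.5], [[0, 0.2, 0.05], [0, 0, 0], 2.5]])

```text
t: 12.8
tcp_pos: [0.6291, -0.0655, 0.0628]
eef_rot: [-0.0, 0.584, 0.812, -0.0]
force: [-5.4, -1.2, 5.2]
width: 0.0294
```

```bash
python3 look.py
```

```text
t 12.8 TCP in tray mm [ 45.3 -41.3  62.8] F tray [-5.5  0.6  5.2] w 29.4 yaw err deg [-0.02 -0.    0.11]
```

Call:
apply_moves(deltas=[[[0, 0.05, -0.02], [0, 0, 0], 2.5], [[0, 0.1, -0.03], [0, 0, 0], 2.5], [[0, 0.1, -0.03], [0, 0, 0], 2.5]])

```text
t: 13.05
tcp_pos: [0.6302, -0.0651, 0.0628]
eef_rot: [-0.0, 0.584, 0.812, -0.0]
force: [-4.1, -1.0, 3.5]
width: 0.0297
```

```bash
python3 look.py
```

```text
t 13.05 TCP in tray mm [ 46.4 -41.2  62.8] F tray [-4.2  0.3  3.5] w 29.7 yaw err deg [-0.02  0.01  0.12]
```

Call:
apply_moves(deltas=[[[0, 0.05, -0.01], [0, 0, 0], 2.5], [[0, 0.1, -0.02], [0, 0, 0], 2.5], [[0, 0.15, -0.02], [0, 0, 0], 2.5], [[0, 0.15, -0.02], [0, 0, 0], 2.5]])

```text
t: 13.38
tcp_pos: [0.6311, -0.0648, 0.0629]
eef_rot: [-0.0, 0.584, 0.812, -0.0]
force: [-7.7, -2.3, 5.5]
width: 0.0296
```

```bash
python3 look.py
```

```text
t 13.38 TCP in tray mm [ 47.3 -41.2  62.9] F tray [-8.   0.3  5.5] w 29.6 yaw err deg [-0.08 -0.01  0.1 ]
```

Call:
apply_moves(deltas=[[[0, 0.05, -0.02], [0, 0, 0], 2.5], [[0, 0.1, -0.03], [0, 0, 0], 2.5], [[0, 0.1, -0.03], [0, 0, 0], 2.5], [[0, 0.1, -0.03], [0, 0, 0], 2.5]])

```text
t: 13.72
tcp_pos: [0.6317, -0.0646, 0.0629]
eef_rot: [-0.001, 0.584, 0.812, -0.001]
force: [-7.6, -3.5, 2.8]
width: 0.0293
```

```bash
python3 look.py
```

```text
t 13.72 TCP in tray mm [ 48.  -41.2  62.9] F tray [-8.3 -1.   2.8] w 29.3 yaw err deg [-0.11 -0.01  0.1 ]
```

Call:
apply_moves(deltas=[[[0, 0.05, -0.02], [0, 0, 0], 2.5], [[0, 0.1, -0.02], [0, 0, 0], 2.5], [[0, 0.1, -0.02], [0, 0, 0], 2.5], [[0, 0.1, -0.02], [0, 0, 0], 2.5]])

```text
t: 14.05
tcp_pos: [0.6323, -0.0644, 0.063]
eef_rot: [-0.001, 0.584, 0.812, -0.001]
force: [-9.2, -3.4, 2.8]
width: 0.0295
```

```bash
python3 look.py
```

```text
t 14.05 TCP in tray mm [ 48.6 -41.2  63. ] F tray [-9.8 -0.3  2.8] w 29.5 yaw err deg [-0.15 -0.03  0.1 ]
```

Call:
apply_moves(deltas=[[[0, 0.05, -0.01], [0, 0, 0], 2.5], [[0, 0.1, -0.02], [0, 0, 0], 2.5], [[0, 0.1, -0.02], [0, 0, 0], 2.5], [[0, 0.1, -0.02], [0, 0, 0], 2.5], [[0, 0.1, -0.02], [0, 0, 0], 2.5], [[0, 0.1, -0.02], [0, 0, 0], 2.5]])

```text
t: 14.55
tcp_pos: [0.6328, -0.0642, 0.063]
eef_rot: [-0.001, 0.584, 0.812, -0.001]
force: [-11.0, -3.9, 3.1]
width: 0.0295
```

```bash
python3 look.py
```

```text
t 14.55 TCP in tray mm [ 49.2 -41.2  63. ] F tray [-11.7  -0.3   3.1] w 29.5 yaw err deg [-0.19 -0.03  0.09]
```

Call:
apply_moves(deltas=[[[0, 0.05, 0], [0, 0, 0], 2.5], [[0, 0.05, 0], [0, 0, 0], 2.5], [[0, 0.05, 0], [0, 0, 0], 2.5], [[0, 0.05, 0], [0, 0, 0], 2.5], [[0, 0.05, 0], [0, 0, 0], 2.5], [[0, 0.05, 0], [0, 0, 0], 2.5], [[0, 0.05, 0], [0, 0, 0], 2.5], [[0, 0.05, 0], [0, 0, 0], 2.5], [[0, 0.05, 0], [0, 0, 0], 2.5], [[0, 0.05, 0], [0, 0, 0], 2.5]])

```text
t: 15.38
tcp_pos: [0.6331, -0.0641, 0.063]
eef_rot: [-0.001, 0.584, 0.812, -0.001]
force: [-12.6, -4.7, 3.8]
width: 0.0294
```

```bash
python3 look.py
```

```text
t 15.38 TCP in tray mm [ 49.4 -41.2  63. ] F tray [-13.4  -0.5   3.8] w 29.4 yaw err deg [-0.21 -0.04  0.08]
```

Pressed for about 1.3 s; the pad gets roughly 9.5–13 N once floor friction is allowed for. Ease off slowly while still gripping.

Call:
apply_moves(deltas=[[[0, -0.04, 0], [0, 0, 0], 2.5], [[0, -0.08, 0], [0, 0, 0], 2.5], [[0, -0.12, 0], [0, 0, 0], 2.5], [[0, -0.16, 0], [0, 0, 0], 2.5], [[0, -0.2, 0], [0, 0, 0], 2.5], [[0, -0.24, 0], [0, 0, 0], 2.5], [[0, -0.28, 0], [0, 0, 0], 2.5], [[0, -0.3, 0], [0, 0, 0], 2.5], [[0, -0.3, 0], [0, 0, 0], 2.5]])

```text
t: 16.13
tcp_pos: [0.6312, -0.0646, 0.063]
eef_rot: [-0.001, 0.584, 0.812, -0.001]
force: [-4.2, -3.4, -3.2]
width: 0.0296
```

```bash
python3 look.py
```

```text
t 16.13 TCP in tray mm [ 47.6 -41.1  63. ] F tray [-5.1 -1.9 -3.2] w 29.6 yaw err deg [-0.11 -0.01  0.11]
```

Call:
apply_moves(deltas=[[[0, -0.04, 0.02], [0, 0, 0], 2.5], [[0, -0.08, 0.03], [0, 0, 0], 2.5], [[0, -0.1, 0.03], [0, 0, 0], 2.5], [[0, -0.1, 0.03], [0, 0, 0], 2.5]])

```text
t: 16.47
tcp_pos: [0.6309, -0.0647, 0.063]
eef_rot: [-0.0, 0.584, 0.812, -0.0]
force: [-3.4, -3.8, -4.2]
width: 0.0295
```

```bash
python3 look.py
```

```text
t 16.47 TCP in tray mm [ 47.2 -41.   63. ] F tray [-4.4 -2.5 -4.2] w 29.5 yaw err deg [-0.04  0.    0.12]
```

Call:
apply_moves(deltas=[[[0, -0.04, 0.03], [0, 0, 0], 2.5], [[0, -0.08, 0.06], [0, 0, 0], 2.5], [[0, -0.08, 0.06], [0, 0, 0], 2.5], [[0, -0.08, 0.06], [0, 0, 0], 2.5]])

```text
t: 16.8
tcp_pos: [0.6308, -0.0648, 0.0628]
eef_rot: [0.0, 0.584, 0.812, 0.0]
force: [-2.6, -3.0, 0.1]
width: 0.0299
```

```bash
python3 look.py
```

```text
t 16.8 TCP in tray mm [ 47.1 -41.1  62.8] F tray [-3.4 -2.   0.1] w 29.9 yaw err deg [0.02 0.01 0.13]
```

Call:
apply_moves(deltas=[[[0, -0.02, 0], [0, 0, 0], 3.2], [[0, -0.02, 0], [0, 0, 0], 5], [[0, -0.02, 0], [0, 0, 0], 5], [[0, -0.02, 0], [0, 0, 0], 5], [[0, -0.02, 0], [0, 0, 0], 5], [[0, -0.02, 0], [0, 0, 0], 5], [[0, -0.02, -1], [0, 0, 0], 5], [[0, -0.02, -3], [0, 0, 0], 5], [[0, -0.02, -6], [0, 0, 0], 5], [[0, -0.02, -9], [0, 0, 0], 5], [[0, -2, -12], [0, 0, 0], 5], [[0, -4, -14], [0, 0, 0], 5], [[0, -4, -14], [0, 0, 0], 5], [[0, -4, -14], [0, 0, 0], 5]])

```text
t: 17.97
tcp_pos: [0.5928, -0.0778, 0.2047]
eef_rot: [0.001, 0.584, 0.812, 0.001]
force: [0.5, 0.8, -0.7]
width: 0.0501
```

```bash
sed -i 's/((42,42),(-42,-42),(-42,42))/((42.5,42.5),(47,-41.5),(-42,42))/' look.py; python3 look.py wrist w4;python3 look.py side s4
```

```text
t 17.97 TCP in tray mm [  6.9 -41.4 204.7] F tray [ 0.7  0.6 -0.7] w 50.1 yaw err deg [ 0.18 -0.    0.09]
wrist block_round 0.85 [349. 180.] [ 44.8 -40.3   8. ]
wrist block_square 0.84 [351. 101.] [45.  43.1  8. ]
wrist block_bar 0.8 [270. 103.] [-39.   40.6   8. ]
wrist reader 0.92 [408. 178.] [111.2 -39.3   0. ]
wrist tray 0.63 [308. 144.] [ 0.2 -2.1  0. ]
t 18.27 TCP in tray mm [  6.9 -40.8 201.8] F tray [ 1.2 -0.1  0.5] w 50.1 yaw err deg [-0.09  0.    0.15]
side block_round 0.79 [374. 231.] [ 50.4 -30.6   8. ]
side block_square 0.63 [378. 228.] [ 63.  -33.2   8. ]
side block_bar 0.78 [320. 247.] [-43.4  44.6   8. ]
side tray 0.96 [351. 241.] [7.  2.6 0. ]
```

View pics/w4_o.png

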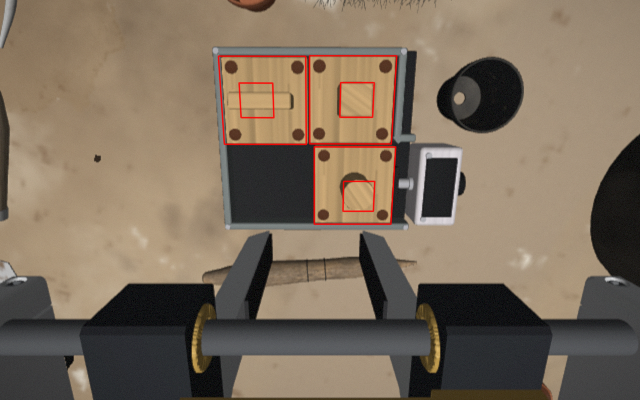

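View pics/s4_o.png

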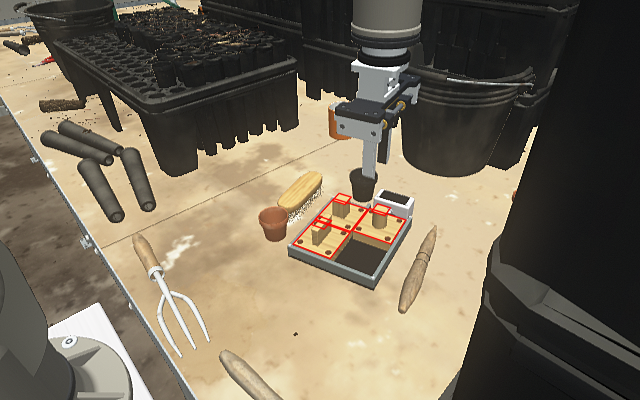

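```bash
python3 -c "
from h import *
print(close_job())"
```

```text
the job is handed in; nothing more can be done
None
```

The job is done and handed in at about 18 s of the 69 s allowed; `close_job` gives no verdict.

- **Square-handled carrier:** it was the one blocking the reader. I slid it sideways until it met the left wall. The force rose to about 9 N with no more travel, so I took it as home.
- **Round-knobbed carrier:** I slid it ahead onto the sprung pad and pressed it for over a second. I then eased the spring back slowly before letting go.
- **Press force:** the tool read 13.4 N at most. Allowing for floor friction, the pad got roughly 9.5 to 13 N. The travel on easing off (about 2.3 mm at 4 N/mm) agrees with the upper end of that range.

**Last checks:** in the last wrist picture all three carriers lie on their expected outlines:

| Carrier | Tray x (mm) | Tray y (mm) |
|---|---|---|
| Round | about 47 | about -41.5 |
| Square | about 42.5 | about 42.5 |
| Bar | about -42 | about 42 |

The dibber and brush look unmoved, and the gripper hangs free about 20 cm up.

**Disagreements:**
- The trained network put the round carrier at x = 44.8 mm in the wrist view, against about 47 from the outline and the tool position. Both pass the 42 mm limit.
- In the side view the network put the square carrier near the reader, at (63, -33) mm, probably mistaking the round one for it. I did not use that.
- While gripped, the carriers carried small vertical loads, from about 8 N pressing down to their own weight hanging. Any lift was well under 1 mm.

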